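# Set the notched bar clamp up to a glued block

## Task

Get the glued three-ply block ready for clamping: lay it on the bar of the bench clamp between the two jaws, plies facing the jaws, and let go of it. Then squeeze the yellow release lever of the red sliding jaw and, keeping it squeezed, slide the jaw up to the block until the block is snug against the screw's pad; let the lever go and ease the jaw back just until its pawl drops fully into a notch, so that it stands locked with no more than about one notch of gap to the block. Never force the jaw against the pawl or ram the block, and leave the other things on the bench alone.

Things in the scene. Friction and masses are not known exactly. Their poses are not given: they have to be found in the camera images.
- clamp: Bench bar clamp, fixed: aluminium bar 550 mm long, 30 mm wide, along the clamp's y, top 54 mm above the bench, on two wooden saddles (24 mm high, 80 mm wide, 235 mm to -y and 245 mm to +y). Origin: on the bench under the bar's centre line; z up. Green screw head at the -y end (52 mm wide, top at 110 mm, inner face at y = -216 mm); the red sliding jaw rides along y on the +y side.
- rack: The notched part of the bar's top, fixed to the clamp (same origin and axes). From y = +30 mm on it has notches 11 mm long (along y) and 8 mm deep, one every 20 mm, with flat lands 9 mm long between them. Their exact places are not given.
- pad (a point): Centre of the flat face of the screw's pad: steel disc of 36 mm diameter facing +y of the clamp, its centre 76.5 mm above the bench. The screw is set out by a different amount each time and does not yield. The block's end is to rest against it.
- jaw_face (a point): Centre of the sliding jaw's clamping face (50 mm wide, 56 to 100 mm above the bench, facing -y of the clamp, towards the pad), 76.5 mm above the bench. Behind it (+y): a plate 12 mm thick, a free slot 40 mm long (floor 64 mm above the bench, side ribs to 73 mm), the red post, the yellow lever. The jaw rubs on the bar with about 3 N.
- jaw_post (a point): Centre of the jaw's red fixed grip post at gripping height, 103 mm above the bench and 60 mm to +y of jaw_face. It is 16 mm thick (y), 24 mm wide, top at 126 mm. The lever (22 mm wide) stands behind it (+y): post and lever together measure 32 mm along y when fully squeezed, about 36 mm with the pawl on a land, 47 mm with it in a notch (54 mm at the lever's top).
- lever (a joint): Yellow lever (rad): 0 = released, pawl fully down in a notch; about 0.21 = released, pawl standing on a land; 0.32 = squeezed home, pawl clear. Squeeze it to the post along y: 4 to 8 N at gripping height. In a notch the jaw is locked both ways with about 5 mm of play; released on a land it is drawn along with 6 to 9 N until the pawl drops. It starts anywhere, on a land or in a notch.
- jaw: The sliding jaw with its lever; origin on the bench under the middle of its clamping face, y axis pointing back, away from the block.
- block_center (a point): Centre of the loose glued block: three wood plies dark, light, dark; 50 mm (x) by 90 mm (y, across the plies) by 45 mm high, about 0.16 kg; it lies flat on the bench beyond the clamp, and is to lie on the bar with its y axis along the clamp's y, either way round, its centre then 76.5 mm above the bench.
- block: The same block; origin at the centre of its underside.
- shell_bowl: Bystander: dark coconut-shell bowl, 116 mm across, 55 mm high.
- half_shell: Bystander: half coconut shell, dome up, 114 mm across, 61 mm high.
- wax_tin: Bystander: yellow tin, 72 mm across, 50 mm high.
- sanding_block: Bystander: cork sanding block 110 x 65 x 30 mm.
- brush: Bystander: hand brush lying on the bench.
- offcut: Bystander: pale single-piece wooden offcut 40 x 130 x 30 mm.
- glue_bottle: Bystander: white bottle with orange cap, 56 mm across, 140 mm high.

How it is judged:
By the outcome, as a careful person would: the job done as asked, in the order asked, and still so for the second after the job is handed in, with the robot touching nothing.
It also fails if it takes over 61 s, if anything falls off the work surface, if the arm or the gripper's body presses on something with over 40 N, if the wrist force passes 120 N, or if a joint passes its speed limit or range.

## Robot

A 7-joint arm with a two-finger parallel gripper is mounted at the origin on the work surface. World frame = base frame: x ahead of the robot, y to its left, z up, the work surface at z = 0. Lengths are in m, angles in rad, forces in N, time in s.
With the tool pointing down it reaches from about 0.4 to 0.85 m from the base axis. Payload 10.4 kg.
Tool frame: the origin (TCP) lies between the finger pads; the fingertips stand 22 mm ahead of it and the grasp point (between the pads) lies 3 mm ahead of it; z points along the fingers, y is the line along which they close (so a half turn about z gives the same grasp; the last joint's range is limited). The gripper opens to 85 mm and grips with 20 to 120 N. Pads are 22 mm wide; open, the fingers measure 114 mm over their backs; the gripper's body (76 mm by 85 mm) begins 54 mm behind the grasp point. The pads swing forward as they close: fully open they stand 13 mm farther back than shut.
Start: joints at [1.181, 0.332, -0.065, 1.46, 0.022, 1.35, -0.088], TCP at [0.224, -0.583, 0.253] pointing down, gripper open.
Joint ranges: [-2.6, 2.6], [-0.5, 2.12], [-1.47, 1.34], [0.16, 2.42], [-1.27, 4.41], [0.06, 2.06], [-2.6, 2.6]. Speed limits (rad/s): [2.22, 2.22, 2.79, 2.79, 3.14, 3.14, 3.14].

## Interface

Orientations are given as a unit quaternion [x, y, z, w].
In Python, from workcell import manip, camera, ticket, boxes_of, outline_of gives the robot as it stands.
- The arm moves only by the tool carry_out, never from a script. Its argument "deltas" is a list of rows, each a list of 5 numbers: the shift along the tool's x, y, z as a fraction of full scale, then the turn about the tool's z as a fraction of full scale, then the opening, from -1 (shut) to 1 (fully open), so that 0 is half open. In form: [[tx, ty, tz, spin, gripper], ...]. A call has 1 to 20 rows; each row is the pose to reach, as a shift and turn from the pose commanded when the call began, along the tool's axes at that moment; what a row does not reach only later rows make up. Full scale, the value 1, is 150 mm for a shift and 30 degrees for a turn. A row lasts 1/8 s, in which the tool goes at most 62.5 mm and 10.7 degrees, less where a joint would pass 70% of its speed; a pose out of reach is approached as far as the arm can. A call with a number of a shift or a turn outside -1 to 1 is refused whole. A call with a gripper value outside its range is refused whole. The fingers move at their own pace and stop on an object; "force" is the grip in N (left out, the last holds). Time passes only in rows, so rows that repeat a pose let the fingers close. It gives the time, the measured TCP pose, the force, the opening and the grip force at its end, in the units of the state.
- manip.get_obs(): the state, without advancing time (a new reading comes with each control period).
- camera(name): name is "scene" or "top"; returns a dict with "img" (400x640x3 uint8, red, green, blue), "depth" (400x640 float32, m along the optical axis (not along the pixel's ray), 0 where there is no reading), "vertical_fov" (degrees; the focal length in pixels is half the picture's height over the tangent of half this angle, whatever the lens; pixels are square), "cx", "cy" (the principal point, pixels), "R" (3x3) and "t" (3): a world point X has camera coordinates R X + t. Camera axes: x right, y down, z forward; pixel columns grow to the right and rows downward; lengths in m; the calibration is good to about 2 mm. A picture is of the moment at which its call begins.
- ticket.hand_in(): hands the job in; it is judged then, once.
Trained networks look in a picture, given as the dict that the camera call returned (one of the last four; its "shot" number tells which), for a name from the list of things; names that differ only in an ending like _2 or _b are one class to them, and where a whole thing is asked for, a point or a joint stands for the part that bears it (a point fixed in the world has none). Each returns a list of dicts, best first, with "conf" (0 to 1); they miss things now and then, are a little off and sometimes report something else, mostly with a low value. They report only what shows in the picture. A call takes as long as a camera call.
- boxes_of(query, picture): "position" ([x, y, z] in m, in world coordinates, good to about 4 mm: the middle of the surface that is visible of it).
- outline_of(query, picture): "region" (400x640 bool, what is visible of it).
The state is a dict: "clock": time; "joint_pos": joint angles; "joint_velocities": joint speeds; "tau": joint torques, N m; "position": TCP position; "ee_rot": TCP orientation; "ft_force": force on the tool from outside, world axes, zero at the start; "torque": the same for the moment, N m; "grip_width": opening from 0.0 (shut) to 1.0 (fully open); "grasp_force": force on a finger pad.
Only numpy, scipy, OpenCV 4.12 (cv2) and the standard library are available. Lean on these libraries where they do the work, as an engineer would, in place of code of your own. Each camera call takes 0.05 s, during which the arm holds its last target. There are 200 camera calls.

## Working session

There is one attempt and no reset: what is moved stays moved. The work goes in short steps, Python scripts to look and compute and a tool call to move; the robot and the scene stay as the last step left them, time stands still between calls to the robot, and variables do not carry over. Pictures are saved under pics/ and viewed, at most 10 in all, crops included, and the job is handed in when it is done.

Besides the shell and the picture viewer there is one more tool, called after ">>>" as name(argument=value, ...), one argument or row to a line, values as JSON. carry_out: Moves the arm, as the interface text tells. Its arguments: {"type":"object","properties":{"deltas":{"type":"array","items":{"type":"array","items":{"type":"number"}}},"force":{"type":"number"}},"required":["deltas"]}

```bash
mkdir -p pics; cat > h.py <<'E'
import numpy as np, cv2
from workcell import manip, camera, ticket, boxes_of, outline_of
def pts(c):
    h,w=c['depth'].shape; f=h/2/np.tan(np.radians(c['vertical_fov'])/2)
    v,u=np.mgrid[:h,:w]; z=c['depth'].astype(float)
    P=np.stack([(u-c['cx'])/f*z,(v-c['cy'])/f*z,z],-1)
    W=(P-np.array(c['t']))@np.array(c['R']); W[z==0]=np.nan
    return W
def proj(c,X):
    f=200/np.tan(np.radians(c['vertical_fov'])/2); p=np.array(c['R'])@X+np.array(c['t']); return p[0]/p[2]*f+c['cx'],p[1]/p[2]*f+c['cy']
def save(c,n): cv2.imwrite('pics/'+n,c['img'][...,::-1])
E
python3 - <<'E'
from h import *
o=manip.get_obs(); print(o)
for n in ['top','scene']:
    c=camera(n); save(c,n+'1.png'); W=pts(c); np.save(n+'.npy',W)
    for q in ['clamp','pad','jaw_face','jaw_post','lever','block','block_center','jaw','rack','glue_bottle','offcut','shell_bowl','half_shell','wax_tin','sanding_block','brush']:
        r=boxes_of(q,c); print(n,q,[(np.round(d['position'],3),round(d['conf'],2)) for d in r[:2]])
E
```

```text
{'clock': 0.0, 'joint_pos': array([ 1.18137181,  0.33286244, -0.06471225,  1.46094091,  0.02160797,
        1.34990355, -0.08851115]), 'joint_velocities': array([-0.00118973,  0.00083384,  0.00067625, -0.00026731, -0.00120749,
        0.00112876, -0.00121888]), 'tau': array([ 3.99683086e-05, -6.25453591e+01,  4.88818204e-02, -3.91607344e+01,
        1.61883520e-02,  9.90855420e-03,  4.28778753e-05]), 'position': array([ 0.22403478, -0.5830965 ,  0.25252203]), 'ee_rot': array([ 9.83224712e-01,  1.82396995e-01, -1.63653539e-04, -6.90016754e-04]), 'ft_force': array([-0.57027715, -0.12647784, -0.11354399]), 'torque': array([-0.0171629 ,  0.0641897 , -0.00616403]), 'grasp_force': 0.0, 'grip_width': 0.9965813857525448}
top clamp [(array([ 0.496, -0.024,  0.05 ]), 0.59)]
top pad [(array([ 0.519, -0.321,  0.082]), 0.64)]
top jaw_face [(array([0.482, 0.082, 0.066]), 0.76)]
top jaw_post [(array([0.476, 0.078, 0.065]), 0.77)]
top lever [(array([0.474, 0.123, 0.087]), 0.69)]
top block [(array([ 0.641, -0.126,  0.045]), 0.63)]
top block_center [(array([ 0.637, -0.122,  0.045]), 0.86)]
top jaw [(a
[... 793 characters left out ...]
]
scene lever [(array([0.483, 0.118, 0.084]), 0.55), (array([0.49 , 0.082, 0.069]), 0.47)]
scene block [(array([ 0.658, -0.132,  0.045]), 0.77)]
scene block_center [(array([ 0.66 , -0.138,  0.04 ]), 0.91), (array([ 0.656, -0.432,  0.031]), 0.72)]
scene jaw [(array([ 0.512, -0.101,  0.051]), 0.2)]
scene rack [(array([0.476, 0.179, 0.05 ]), 0.59)]
scene glue_bottle [(array([0.748, 0.288, 0.072]), 0.61)]
scene offcut []
scene shell_bowl [(array([0.583, 0.414, 0.04 ]), 0.59)]
scene half_shell [(array([ 0.767, -0.306,  0.041]), 0.88), (array([0.781, 0.12 , 0.046]), 0.54)]
scene wax_tin [(array([0.782, 0.121, 0.045]), 0.87)]
scene sanding_block []
scene brush [(array([0.329, 0.27 , 0.018]), 0.64)]
```

View pics/top1.png

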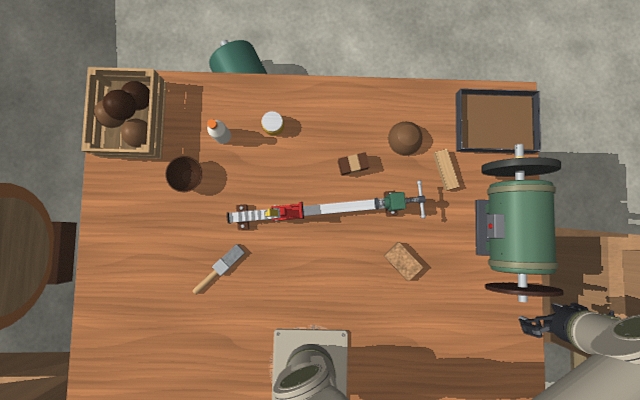

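View pics/scene1.png

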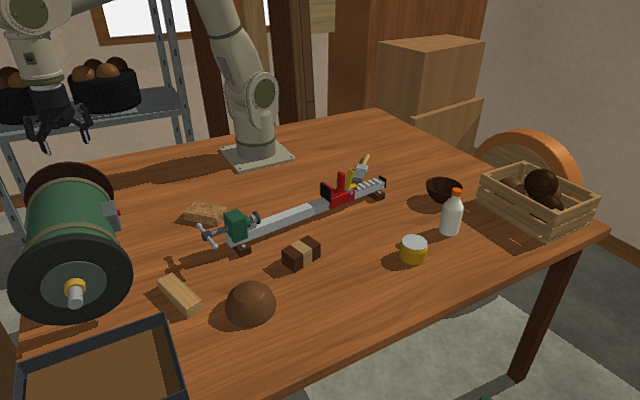

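```bash
python3 - <<'E'
from h import *
for n in ['top','scene']:
    c=camera(n); W=pts(c); print(n,'cam at',-np.array(c['R']).T@c['t'])
    b=boxes_of('block_center',c); m=outline_of('block',c)[0]['region']
    P=W[m]; t=P[(abs(P[:,2]-.045)<.006)]
    r=cv2.minAreaRect(t[:,:2].astype(np.float32)*1000); print('block',r,len(t),np.median(t[:,2]))
    # bar: top points 54mm high
    q=(abs(W[...,2]-.054)<.004)&(abs(W[...,0]-.5)<.07)&(W[...,1]>-.33)&(W[...,1]<.33)
    B=W[q]; r=cv2.minAreaRect(B[:,:2].astype(np.float32)*1000);print('bar',r,len(B))
    l=cv2.fitLine(B[:,:2].astype(np.float32)*1000,cv2.DIST_HUBER,0,.01,.01).ravel();print(l)
E
```

```text
top cam at [0.41608485 0.00324416 1.22507519]
block ((644.7427978515625, -126.23318481445312), (50.49761962890625, 89.77405548095703), 15.19930648803711) 426 0.04446880841801566
bar ((488.9572448730469, 16.504165649414062), (44.6713981628418, 502.54296875), 6.41469144821167) 770
[ 1.1448423e-01 -9.9342507e-01  4.9411084e+02 -2.8520296e+01]
scene cam at [ 1.37195477 -0.4704088   0.68980752]
block ((645.423095703125, -124.64889526367188), (55.70577621459961, 92.57833099365234), 15.528964042663574) 526 0.0462130444052644
bar ((496.7167663574219, -4.714599609375), (44.010955810546875, 552.0966796875), 6.973409652709961) 876
[ 1.2440063e-01 -9.9223208e-01  5.0486172e+02 -5.4440350e+01]
```

The top picture shows the bar running from about (230,215) to (400,202), with the jaw at (287,212), the green head at (397,202) and the block at (353,163). In the scene view the block's dark ends face along the bar's direction. Next I'll fit the clamp frame and the pad and jaw distances.

```bash
python3 - <<'E'
from h import *
for n in ['top','scene']:
    c=camera(n); W=pts(c); g=c['img'].astype(int)
    q=(abs(W[...,2]-.054)<.003)&(abs(W[...,0]-.51)<.06)&(W[...,1]>-.19)&(W[...,1]<.04)&(g.min(-1)>90)
    B=W[q][:,:2].astype(np.float32)*1000
    r=cv2.minAreaRect(B);l=cv2.fitLine(B,cv2.DIST_L2,0,.01,.01).ravel();l*=np.sign(l[1])*np.array([1,1,1,1])if l[1]>0 else np.array([-1,-1,-1,-1])*-1
    print(n,'bar',r,len(B),l)
    d=np.array([l[0],l[1]])/np.hypot(l[0],l[1]); d*=np.sign(d[1]); e=np.array([d[1],-d[0]]); p0=B.mean(0)/1000
    print('heading',np.degrees(np.arctan2(d[1],d[0])),'centroid',p0)
    S=(W[...,:2]-p0)@d; X=(W[...,:2]-p0)@e; Z=W[...,2]
    on=(abs(X)<.03)
    grn=(g[...,1]>g[...,0]+15)&(g[...,1]>g[...,2]+5)&on&(Z>.03)&(abs(S)<.4)
    red=(g[...,0]>120)&(g[...,1]<70)&(g[...,2]<70)&on&(Z>.055)
    yel=(g[...,0]>130)&(g[...,1]>110)&(g[...,2]<80)&on&(Z>.055)
    def pc(m,nm): 
        if m.sum(): print(nm,m.sum(),'s',np.round(np.percentile(S[m],[0,2,50,98,100]),4),'x',np.round(np.percentile(X[m],[2,50,98]),4),'z',np.round(np.percentile(Z[m],[2,50,98]),4))
    pc(grn,'green');pc(grn&(Z>.1),'green top');pc(red,'red');pc(red&(Z>.11),'post');pc(red&(Z>.08)&(Z<.105),'plate?');pc(yel,'yel');pc(yel&(Z>.115),'yeltop')
    pc((X>-.03)&on&(Z>.085)&(Z<.105)&(S<-.1)&(S>-.3)&~grn,'paddisc')
    pc(on&(Z>.045)&(Z<.058)&(abs(S)<.6)&(g.min(-1)>60),'barall')
    for q in ['pad','jaw_face','jaw_post','lever']:
        for b in boxes_of(q,c)[:1]: P=np.array(b['position']); print(q,(P[:2]-p0)@d,(P[:2]-p0)@e,P[2])
    R=c['img'][150:260,180:480] if n=='top' else c['img'][150:270,180:420]
    cv2.imwrite(f'pics/z{n}.png',cv2.resize(R,None,fx=2.6,fy=2.6,interpolation=cv2.INTER_CUBIC)[...,::-1])
E
```

```text
top bar ((500.83026123046875, -84.79640197753906), (30.098743438720703, 211.93255615234375), 6.605762481689453) 513 [ 1.10934645e-01 -9.93827701e-01  5.01546875e+02 -8.63556442e+01]
heading 96.369194 centroid [ 0.5015468  -0.08635564]
green 321 s [-0.1897 -0.1879 -0.1597 -0.1334 -0.1324] x [-0.0238 -0.0004  0.0241] z [0.0764 0.1085 0.1133]
green top 244 s [-0.1897 -0.1884 -0.1669 -0.1466 -0.1459] x [-0.0238  0.      0.0244] z [0.104  0.1093 0.1134]
red 203 s [0.1206 0.1214 0.1612 0.2107 0.2145] x [-0.0226  0.0042  0.0195] z [0.0588 0.0679 0.1263]
post 38 s [0.1705 0.1706 0.1767 0.1834 0.1835] x [-0.0108 -0.0013  0.01  ] z [0.1209 0.1245 0.1281]
plate? 44 s [0.1206 0.1207 0.1249 0.129  0.1293] x [-0.0231 -0.0004  0.0219] z [0.0964 0.1008 0.1046]
yel 18 s [0.2144 0.2145 0.2229 0.2323 0.2332] x [-0.0098 -0.0006  0.0077] z [0.063  0.0945 0.1246]
yeltop 9 s [0.2144 0.2144 0.2154 0.2184 0.2186] x [-0.0099 -0.0011  0.0078] z [0.1196 0.1216 0.1247]
paddisc 95 s [-0.2551 -0.2545 -0.1286 -0.1042 -0.1041] x [-0.0257  0.0001  0.0192] z [0.0853 0.0884 0.104 ]
barall 947 s [-0.1463 -0.1051  0.0455
[... 983 characters left out ...]
401 0.1406] x [-0.0278  0.0024  0.0212] z [0.101  0.1033 0.1043]
yel 31 s [0.2147 0.2156 0.2299 0.2409 0.2424] x [-0.0093  0.0036  0.009 ] z [0.0639 0.0696 0.1254]
yeltop 6 s [0.2244 0.2245 0.2281 0.2298 0.2299] x [-0.009   0.0022  0.0097] z [0.1223 0.1238 0.1256]
paddisc 106 s [-0.2468 -0.2459 -0.1945 -0.1006 -0.1001] x [-0.0216 -0.0016  0.0087] z [0.0852 0.088  0.097 ]
barall 979 s [-0.1854 -0.1819  0.0268  0.3424  0.3621] x [-0.0177  0.0045  0.0143] z [0.0455 0.0545 0.0575]
pad -0.219985244609593 -0.0076562391015554815 0.086
jaw_face 0.17913964510542285 0.012181268280479749 0.0718
jaw_post 0.17630252937209737 0.005691216468546234 0.071
lever 0.21232625234258307 0.006849377463493211 0.0842
```

View pics/ztop.png

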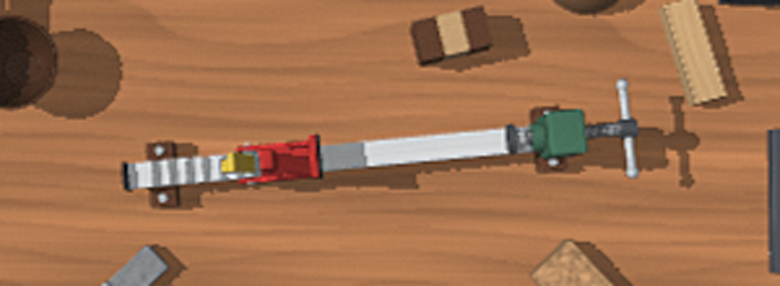

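```bash
cat >> h.py <<'E'
from scipy.spatial.transform import Rotation as Ro
P0=np.array([.50155,-.08636]); D=np.array([np.cos(np.radians(96.5)),np.sin(np.radians(96.5))]); EE=np.array([D[1],-D[0]])
def go(x,y,z,hd=None):
    o=manip.get_obs(); R=Ro.from_quat(o['ee_rot']).as_matrix()
    t=R.T@(np.array([x,y,z])-o['position']); h=np.degrees(np.arctan2(R[1,1],R[0,1]))
    sp=0 if hd is None else -((hd-h+180)%360-180)
    print('t',round(o['clock'],2),'pos',o['position'].round(4),'head',round(h,1),'tilt',R[2].round(4),'F',o['ft_force'].round(1),'frac',(t/.15).round(3),'spin',round(sp/30,3))
def clampxy(s,lat=0): return P0+s*D+lat*EE
E
python3 -c "
from h import *
go(.224,-.40,.25,15.3);go(.645,-.1255,.031,15.3)"
```

```text
t 2.5 pos [ 0.2242 -0.5834  0.2533] head -69.0 tilt [ 0.e+00  1.e-04 -1.e+00] F [0.6 0.9 0.5] frac [ 0.438 -1.142  0.022] spin -2.81
t 2.5 pos [ 0.2242 -0.5834  0.2533] head -69.0 tilt [ 0.e+00  1.e-04 -1.e+00] F [0.6 0.9 0.5] frac [ 3.714 -1.844  1.482] spin -2.81
```

>>> carry_out(
  deltas=[
    [0.36, -0.93, 0, -0.33, 1],
    [0.36, -0.93, 0, -0.66, 1],
    [0.36, -0.93, 0, -1, 1],
    [0.36, -0.93, 0, -1, 1],
  ],
)

```text
clock: 3.0
position: [0.2249, -0.4327, 0.254]
ee_rot: [0.902, 0.432, -0.0, 0.001]
ft_force: [-1.5, -1.1, -0.6]
grip_width: 1.001
grasp_force: 0.0
```

```bash
python3 -c "
from h import *
go(.645,-.1255,.15,15.3)"
```

```text
t 3.0 pos [ 0.2249 -0.4327  0.254 ] head -38.8 tilt [-7.0e-04  1.1e-03 -1.0e+00] F [-1.5 -1.1 -0.6] frac [3.352 0.896 0.692] spin -1.805
```

>>> carry_out(
  deltas=[
    [0.4, 0.1, 0, -0.33, 1],
    [0.8, 0.2, 0, -0.66, 1],
    [1, 0.27, 0, -0.9, 1],
    [1, 0.27, 0, -0.9, 1],
  ],
)

```text
clock: 3.5
position: [0.3526, -0.3419, 0.2533]
ee_rot: [0.776, 0.63, 0.0, 0.0]
ft_force: [0.4, -0.3, -0.7]
grip_width: 1.001
grasp_force: 0.0
```

```bash
python3 -c "
from h import *
go(.645,-.1255,.15,15.3)"
```

```text
t 3.5 pos [ 0.3526 -0.3419  0.2533] head -11.8 tilt [ 6.e-04  8.e-04 -1.e+00] F [ 0.4 -0.3 -0.7] frac [1.812 1.611 0.691] spin -0.905
```

>>> carry_out(
  deltas=[
    [0.4, 0.35, 0, -0.33, 1],
    [0.8, 0.7, 0.1, -0.66, 1],
    [1, 0.9, 0.2, -0.9, 1],
    [1, 0.9, 0.2, -0.9, 1],
  ],
)

```text
clock: 4.0
position: [0.5154, -0.2223, 0.2219]
ee_rot: [0.608, 0.794, 0.001, -0.001]
ft_force: [-0.7, -1.5, -0.1]
grip_width: 0.999
grasp_force: 0.0
```

```bash
python3 -c "
from h import *
go(.645,-.1255,.15,15.3)"
```

```text
t 4.0 pos [ 0.5154 -0.2223  0.2219] head 15.1 tilt [ 0.0021 -0.     -1.    ] F [-0.7 -1.5 -0.1] frac [0.397 1.002 0.48 ] spin -0.007
```

>>> carry_out(
  deltas=[
    [0.2, 0.5, 0.15, 0, 1],
    [0.39, 0.9, 0.3, 0, 1],
    [0.39, 1, 0.48, 0, 1],
    [0.39, 1, 0.48, 0, 1],
  ],
)

```text
clock: 4.5
position: [0.6431, -0.1277, 0.1467]
ee_rot: [0.609, 0.793, -0.001, -0.003]
ft_force: [-0.2, -0.3, -0.1]
grip_width: 0.999
grasp_force: 0.0
```

```bash
python3 -c "
from h import *
go(.645,-.1255,.031,15.3)
c=camera('scene');cv2.imwrite('pics/a.png',cv2.resize(c['img'][100:300,180:500],None,fx=2.2,fy=2.2)[...,::-1])"
```

```text
t 4.5 pos [ 0.6431 -0.1277  0.1467] head 14.9 tilt [ 0.0036 -0.005  -1.    ] F [-0.2 -0.3 -0.1] frac [0.008 0.02  0.772] spin -0.012
```

View pics/a.png

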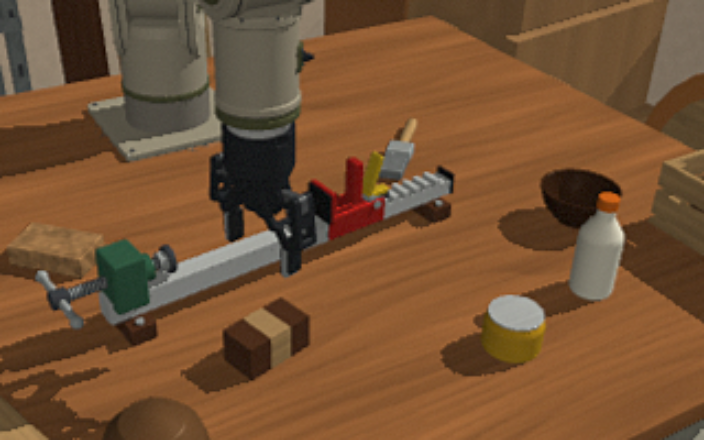

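The fingers at (230,230) and (290,260) straddle the block at (267,338) in the right direction. The lever at (373,172) leans away from the post.

>>> carry_out(
  deltas=[
    [0.0, 0.0, 0.3, 0, 1],
    [0, 0, 0.6, 0, 1],
    [0, 0.01, 0.75, 0, 1],
    [0, 0.01, 0.77, 0, 1],
    [0, 0.01, 0.77, 0, 1],
    [0, 0.01, 0.77, 0, -0.5],
    [0, 0.01, 0.77, 0, -0.5],
    [0, 0.01, 0.77, 0, -0.5],
    [0, 0.01, 0.77, 0, -0.5],
    [0, 0.01, 0.77, 0, -0.5],
  ],
  force=40,
)

```text
clock: 5.8
position: [0.6455, -0.1284, 0.0371]
ee_rot: [0.609, 0.793, 0.0, 0.001]
ft_force: [-0.5, -0.1, 6.0]
grip_width: 0.576
grasp_force: 42.6
```

>>> carry_out(
  deltas=[
    [0, 0.01, -0.2, 0, -0.5],
    [0, 0.01, -0.5, 0, -0.5],
    [0, 0.01, -0.7, 0, -0.5],
    [0, 0.01, -0.7, 0, -0.5],
  ],
)

```text
clock: 6.3
position: [0.6475, -0.1279, 0.1435]
ee_rot: [0.609, 0.793, 0.001, 0.002]
ft_force: [-1.2, -0.1, -2.1]
grip_width: 0.581
grasp_force: 42.2
```

```bash
python3 -c "
from h import *
o=manip.get_obs();print(o['grip_width'],o['grasp_force'])
p=clampxy(-.053);print(p);go(p[0],p[1],.14,6.5)
c=camera('top');W=pts(c)
m=outline_of('block',c)[0]['region'];save(c,'hold.png')
P=W[m];print(len(P),np.nanpercentile(P,[5,50,95],axis=0))
c=camera('scene');W=pts(c)
m=outline_of('block',c)[0]['region'];P=W[m];P=P[P[:,0]>.55];print(len(P),np.nanpercentile(P,[1,5,50,95,99],axis=0).round(4))
"
```

```text
0.5809067568635418 42.19631731510162
[ 0.50754977 -0.13901931]
t 6.3 pos [ 0.6475 -0.1279  0.1435] head 15.0 tilt [-0.0021  0.004  -1.    ] F [-1.2 -0.1 -2.1] frac [ 0.17  -0.921  0.019] spin 0.284
214 [[ 0.61349645 -0.1111181   0.10725634]
 [ 0.63403395 -0.09372715  0.14997928]
 [ 0.65726165 -0.08061526  0.15323954]]
734 [[ 0.6222 -0.1733  0.1048]
 [ 0.6296 -0.1715  0.1072]
 [ 0.6611 -0.1474  0.1352]
 [ 0.6785 -0.0838  0.1501]
 [ 0.6801 -0.0751  0.1511]]
```

>>> carry_out(
  deltas=[
    [0.05, -0.3, 0, 0.1, -0.5],
    [0.12, -0.7, 0, 0.2, -0.5],
    [0.17, -0.92, 0, 0.29, -0.5],
    [0.17, -0.92, 0, 0.29, -0.5],
    [0.17, -0.92, 0, 0.29, -0.5],
  ],
)

```text
clock: 7.12
position: [0.5066, -0.139, 0.1404]
ee_rot: [0.667, 0.745, 0.0, -0.0]
ft_force: [0.1, -0.2, -1.9]
grip_width: 0.575
grasp_force: 42.5
```

```bash
python3 -c "
from h import *
p=clampxy(-.053);go(p[0],p[1],.0925,6.5)
c=camera('scene');W=pts(c)
m=outline_of('block',c)[0]['region'];P=W[m];P=P[P[:,2]>.08]
S=(P[:,:2]-P0)@D;L=(P[:,:2]-P0)@EE
print(len(P),np.nanpercentile(S,[1,5,95,99]),np.nanpercentile(L,[1,5,95,99]),np.nanpercentile(P[:,2],[1,5,95,99]))
c2=camera('top');W=pts(c2)
S=(W[...,:2]-P0)@D;L=(W[...,:2]-P0)@EE;g=c2['img'].astype(int)
k=(abs(L)<.03)&(abs(S)<.12)&(W[...,2]>.13)&(W[...,2]<.16)&(g[...,0]>g[...,2]+15)
print('top',k.sum(),np.percentile(S[k],[1,5,95,99]))
cv2.imwrite('pics/b.png',cv2.resize(c['img'][100:300,180:500],None,fx=2.2,fy=2.2)[...,::-1])"
```

```text
t 7.12 pos [ 0.5066 -0.139   0.1404] head 6.3 tilt [ 2.e-04 -1.e-04 -1.e+00] F [ 0.1 -0.2 -1.9] frac [-0.001  0.006  0.32 ] spin -0.005
628 [-0.09486857 -0.09404868 -0.00912893 -0.00442823] [-0.02569861 -0.01965612  0.02585259  0.02949516] [0.10528494 0.10820507 0.15090615 0.15177857]
top 167 [-0.03327643 -0.02978902 -0.00570496 -0.00517464]
```

View pics/b.png

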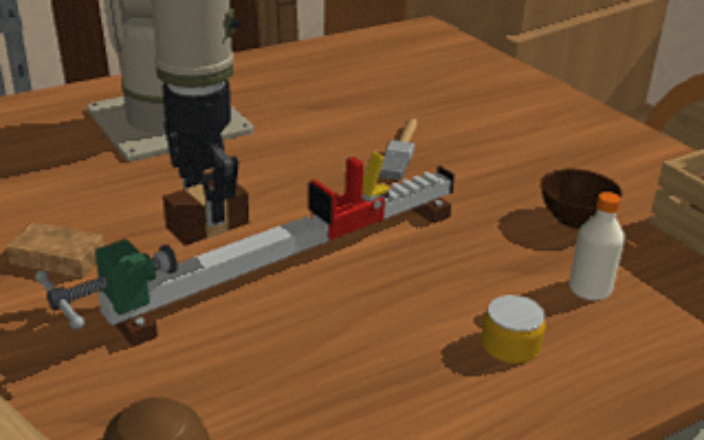

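The block (at (205,215) in the image) is held square over the bar, about 10 mm clear of the pad. I'll lower it gently.

>>> carry_out(
  deltas=[
    [0, 0, 0.15, 0, -0.5],
    [0, 0, 0.28, 0, -0.5],
    [0, 0, 0.31, 0, -0.5],
    [0, 0, 0.31, 0, -0.5],
    [0, 0, 0.31, 0, -0.5],
  ],
)

```text
clock: 7.9
position: [0.5069, -0.139, 0.0951]
ee_rot: [0.667, 0.745, 0.0, 0.001]
ft_force: [0.6, -0.0, -1.2]
grip_width: 0.579
grasp_force: 42.5
```

>>> carry_out(
  deltas=[
    [0, 0, 0.01, 0, -0.5],
    [0, 0, 0.01, 0, -0.5],
  ],
)

```text
clock: 8.15
position: [0.5064, -0.1391, 0.093]
ee_rot: [0.667, 0.745, 0.0, 0.0]
ft_force: [0.5, 0.1, -1.0]
grip_width: 0.583
grasp_force: 42.5
```

>>> carry_out(
  deltas=[
    [0, 0, 0.01, 0, -0.5],
    [0, 0, 0.01, 0, -0.5],
  ],
)

```text
clock: 8.4
position: [0.5063, -0.139, 0.0912]
ee_rot: [0.667, 0.745, -0.0, -0.0]
ft_force: [0.5, -0.6, -1.7]
grip_width: 0.576
grasp_force: 42.5
```

>>> carry_out(
  deltas=[
    [0, 0, 0.01, 0, -0.5],
    [0, 0, 0.01, 0, -0.5],
  ],
)

```text
clock: 8.65
position: [0.5064, -0.139, 0.0909]
ee_rot: [0.667, 0.745, -0.0, 0.0]
ft_force: [-7.1, 1.9, 13.2]
grip_width: 0.577
grasp_force: 44.3
```

>>> carry_out(
  deltas=[
    [0, 0, 0.007, 0, -0.5],
    [0, 0, 0.007, 0, -0.5],
  ],
)

```text
clock: 8.9
position: [0.5064, -0.139, 0.0909]
ee_rot: [0.667, 0.745, -0.001, 0.0]
ft_force: [-12.0, 2.3, 25.7]
grip_width: 0.581
grasp_force: 45.9
```

>>> carry_out(
  deltas=[
    [0, 0, -0.013, 0, -0.5],
    [0, 0, -0.013, 0, 0.6],
    [0, 0, -0.013, 0, 0.9],
    [0, 0, -0.013, 0, 0.9],
    [0, 0, -0.013, 0, 0.9],
  ],
)

```text
clock: 9.52
position: [0.5063, -0.139, 0.0906]
ee_rot: [0.667, 0.745, -0.0, -0.0]
ft_force: [0.6, -0.6, 0.9]
grip_width: 0.948
grasp_force: 0.0
```

>>> carry_out(
  deltas=[
    [0, 0, -0.1, 0, 0.9],
    [0, 0, -0.4, 0, 0.9],
    [0, 0, -0.75, 0, 1],
    [0, 0, -0.75, 0, 1],
    [0, 0, -0.75, 0, 1],
  ],
)

```text
clock: 10.15
position: [0.5062, -0.139, 0.2036]
ee_rot: [0.667, 0.745, -0.0, 0.0]
ft_force: [0.4, 0.4, -0.1]
grip_width: 0.998
grasp_force: 0.0
```

```bash
python3 -c "
from h import *
p=clampxy(.201);go(p[0],p[1],.20,96.5);go(p[0],p[1],.2,-83.5)
c=camera('scene');W=pts(c)
m=outline_of('block',c)[0]['region'];P=W[m]
S=(P[:,:2]-P0)@D;L=(P[:,:2]-P0)@EE
print(len(P),np.nanpercentile(S,[1,5,95,99]),np.nanpercentile(L,[1,5,95,99]),np.nanpercentile(P[:,2],[1,5,95,99]))
"
```

```text
t 10.15 pos [ 0.5062 -0.139   0.2036] head 6.3 tilt [-5.e-04  5.e-04 -1.e+00] F [ 0.4  0.4 -0.1] frac [1.692 0.003 0.023] spin -3.006
t 10.15 pos [ 0.5062 -0.139   0.2036] head 6.3 tilt [-5.e-04  5.e-04 -1.e+00] F [ 0.4  0.4 -0.1] frac [1.692 0.003 0.023] spin 2.994
845 [-0.09500255 -0.09403776 -0.00724946  0.00745688] [-0.09467536 -0.02220071  0.02553535  0.0263566 ] [0.02110427 0.05702809 0.10164694 0.10267015]
```

>>> carry_out(
  deltas=[
    [0.25, 0, 0, -0.33, 1],
    [0.55, 0, 0, -0.66, 1],
    [0.84, 0, 0, -1, 1],
    [0.84, 0, 0, -1, 1],
  ],
)

```text
clock: 10.75
position: [0.4917, -0.0102, 0.2026]
ee_rot: [0.448, 0.894, 0.0, -0.001]
ft_force: [0.2, -0.2, -0.3]
grip_width: 1.002
grasp_force: 0.0
```

>>> carry_out(
  deltas=[
    [0.2, 0.12, 0, -0.33, 1],
    [0.45, 0.27, 0, -0.66, 1],
    [0.73, 0.42, 0, -1, 1],
    [0.73, 0.42, 0, -1, 1],
  ],
)

```text
clock: 11.25
position: [0.4774, 0.1146, 0.2028]
ee_rot: [0.202, 0.979, 0.0, -0.001]
ft_force: [0.1, 0.1, 0.3]
grip_width: 1.0
grasp_force: 0.0
```

>>> carry_out(
  deltas=[
    [0, 0, 0, -0.33, 1],
    [0, 0, 0, -0.66, 1],
    [0, 0, 0, -1, 1],
    [0, 0, 0, -1, 1],
    [0, 0, 0, -1, 1],
  ],
)

```text
clock: 11.88
position: [0.4784, 0.1109, 0.2029]
ee_rot: [-0.052, 0.999, -0.0, -0.0]
ft_force: [0.4, -0.5, 1.6]
grip_width: 1.001
grasp_force: 0.0
```

```bash
python3 -c "
from h import *
p=clampxy(.201);go(p[0],p[1],.106,96.5)
c=camera('scene');W=pts(c);g=c['img'].astype(int)
S=(W[...,:2]-P0)@D;L=(W[...,:2]-P0)@EE;Z=W[...,2];on=(abs(L)<.03)
def pc(m,n):
  if m.sum():print(n,m.sum(),np.percentile(S[m],[2,50,98]).round(4),np.percentile(L[m],[2,50,98]).round(4))
red=(g[...,0]>110)&(g[...,1]<70)&(g[...,2]<70)&on
yel=(g[...,0]>130)&(g[...,1]>110)&(g[...,2]<80)&on
pc(red&(Z>.11)&(Z<.14),'post');pc(red&(Z>.085)&(Z<.108)&(S<.15),'plate')
for a in (.07,.085,.1,.115): pc(yel&(Z>a)&(Z<a+.015),'lev%g'%a); 
cv2.imwrite('pics/c.png',cv2.resize(c['img'][120:260,260:440],None,fx=4,fy=4,interpolation=cv2.INTER_CUBIC)[...,::-1])"
```

```text
t 11.88 pos [0.4784 0.1109 0.2029] head 96.0 tilt [ 6.e-04 -1.e-04 -1.e+00] F [ 0.4 -0.5  1.6] frac [-0.004  0.016  0.646] spin -0.018
post 21 [0.1714 0.1794 0.1868] [-0.009   0.0059  0.0117]
plate 23 [0.0525 0.128  0.1315] [-0.0237  0.0131  0.026 ]
lev0.07 7 [0.2098 0.2248 0.2328] [-0.0029  0.003   0.0075]
lev0.085 8 [-0.0601 -0.0482  0.1774] [-0.0067  0.0092  0.0227]
lev0.1 16 [-0.0603 -0.0482 -0.0349] [-0.0123  0.0047  0.0242]
lev0.115 7 [0.2161 0.2195 0.2232] [-0.0054  0.0039  0.013 ]
```

View pics/c.png

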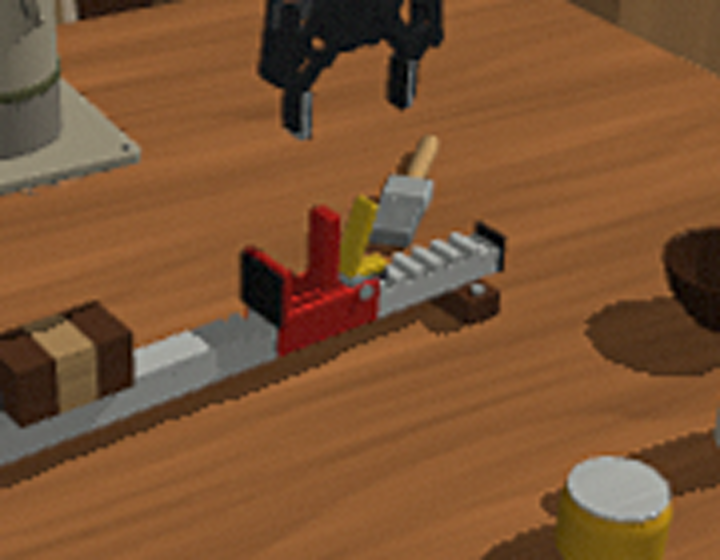

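The block lies on the bar, with its dark end at (60,380) in the crop. The gripper is centred above the post at (323,240) and the lever at (357,235). I'll go down around both.

>>> carry_out(
  deltas=[
    [0, 0.01, 0.1, -0.018, 1],
    [0, 0.01, 0.3, -0.018, 1],
    [0, 0.01, 0.5, -0.018, 1],
    [0, 0.01, 0.64, -0.018, 1],
    [0, 0.01, 0.64, -0.018, 1],
    [0, 0.01, 0.64, -0.018, 1],
  ],
  force=20,
)

```text
clock: 12.68
position: [0.4784, 0.1136, 0.1076]
ee_rot: [-0.06, 0.998, 0.0, 0.0]
ft_force: [-1.3, 0.1, -0.7]
grip_width: 1.001
grasp_force: 0.0
```

```bash
python3 -c "
from h import *
p=clampxy(.187);go(p[0],p[1],.106,96.5)
o=manip.get_obs();print('s',(o['position'][:2]-P0)@D,(o['position'][:2]-P0)@EE)
"
```

```text
t 12.68 pos [0.4784 0.1136 0.1076] head 96.9 tilt [-5.e-04  2.e-04 -1.e+00] F [-1.3  0.1 -0.7] frac [-0.002 -0.095  0.011] spin 0.012
s 0.20125297480250046 -0.0003502687575908173
```

>>> carry_out(
  deltas=[
    [0, -0.01, 0.01, 0, 0.41],
    [0, -0.015, 0.01, 0, 0.41],
    [0, -0.03, 0.01, 0, 0.25],
    [0, -0.045, 0.01, 0, 0.13],
    [0, -0.045, 0.01, 0, 0.13],
    [0, -0.045, 0.01, 0, 0.13],
  ],
  force=20,
)

```text
clock: 13.42
position: [0.4794, 0.1067, 0.1061]
ee_rot: [-0.06, 0.998, 0.0, 0.0]
ft_force: [-1.0, 0.3, 6.1]
grip_width: 0.563
grasp_force: 4.1
```

>>> carry_out(
  deltas=[
    [0, -0.02, 0, 0, 0.0],
    [0, -0.03, 0, 0, -0.06],
    [0, -0.04, 0, 0, -0.15],
    [0, -0.05, 0, 0, -0.4],
    [0, -0.05, 0, 0, -0.5],
    [0, -0.05, 0, 0, -0.5],
    [0, -0.05, 0, 0, -0.5],
  ],
  force=20,
)

```text
clock: 14.3
position: [0.4803, 0.0993, 0.1061]
ee_rot: [-0.06, 0.998, 0.0, 0.0]
ft_force: [-0.2, 0.8, 8.2]
grip_width: 0.368
grasp_force: 21.6
```

```bash
python3 -c "
from h import *
p=clampxy(.187);go(p[0],p[1],.106,96.5)
o=manip.get_obs();print('s',(o['position'][:2]-P0)@D,(o['position'][:2]-P0)@EE,'Fs',o['ft_force'][:2]@D,'w',o['grip_width']*85)
"
```

```text
t 14.3 pos [0.4803 0.0993 0.1061] head 96.8 tilt [-8.e-04  1.e-04 -1.e+00] F [-0.2  0.8  8.2] frac [-0.001  0.001  0.001] spin 0.011
s 0.18683638316255946 -0.00012810773578267114 Fs 0.820266390760298 w 31.288292115594313
```

>>> carry_out(
  deltas=[
    [0, -0.03, -0.003, 0, -0.5],
    [0, -0.08, -0.003, 0, -0.5],
    [0, -0.14, -0.003, 0, -0.5],
    [0, -0.2, -0.003, 0, -0.5],
    [0, -0.26, -0.003, 0, -0.5],
    [0, -0.32, -0.003, 0, -0.5],
    [0, -0.38, -0.003, 0, -0.5],
    [0, -0.44, -0.003, 0, -0.5],
    [0, -0.5, -0.003, 0, -0.5],
    [0, -0.56, -0.003, 0, -0.5],
    [0.003, -0.62, -0.003, 0, -0.5],
    [0.003, -0.66, -0.003, 0, -0.5],
    [0.003, -0.66, -0.003, 0, -0.5],
  ],
)

```text
clock: 15.92
position: [0.4919, -0.0007, 0.1062]
ee_rot: [-0.059, 0.998, -0.0, 0.001]
ft_force: [7.5, 0.1, -2.3]
grip_width: 0.365
grasp_force: 22.5
```

```bash
cat >> h.py <<'E'
def st():
    o=manip.get_obs();d=o['position'][:2]-P0
    print('t',round(o['clock'],2),'s',(d@D).round(4),'lat',(d@EE).round(4),'z',o['position'][2].round(4),'Fs',(o['ft_force'][:2]@D).round(1),'Fl',(o['ft_force'][:2]@EE).round(1),'Fz',o['ft_force'][2].round(1),'w',(o['grip_width']*85).round(1),'g',round(o['grasp_force'],1))
E
python3 -c "
from h import *
st()
c=camera('scene');W=pts(c);S=(W[...,:2]-P0)@D;L=(W[...,:2]-P0)@EE
cv2.imwrite('pics/d.png',cv2.resize(c['img'][140:280,200:400],None,fx=4,fy=4,interpolation=cv2.INTER_CUBIC)[...,::-1])"
```

```text
Traceback (most recent call last):
  File "h.py", line 22, in st
    print('t',round(o['clock'],2),'s',(d@D).round(4),'lat',(d@EE).round(4),'z',o['position'][2].round(4),'Fs',(o['ft_force'][:2]@D).round(1),'Fl',(o['ft_force'][:2]@EE).round(1),'Fz',o['ft_force'][2].round(1),'w',(o['grip_width']*85).round(1),'g',round(o['grasp_force'],1))
                                                                                                                                                                                                                     ^^^^^^^^^^^^^^^^^^^^^^^^^^
AttributeError: 'float' object has no attribute 'round'
```

```bash
sed -i "s/(o\['grip_width'\]\*85).round(1)/round(o['grip_width']*85,1)/" h.py
python3 -c "
from h import *
st()
c=camera('scene')
cv2.imwrite('pics/d.png',cv2.resize(c['img'][140:280,200:400],None,fx=4,fy=4,interpolation=cv2.INTER_CUBIC)[...,::-1])"
```

```text
t 15.93 s 0.0862 lat 0.0001 z 0.1062 Fs -0.8 Fl 7.4 Fz -2.3 w 31.0 g 22.5
```

View pics/d.png

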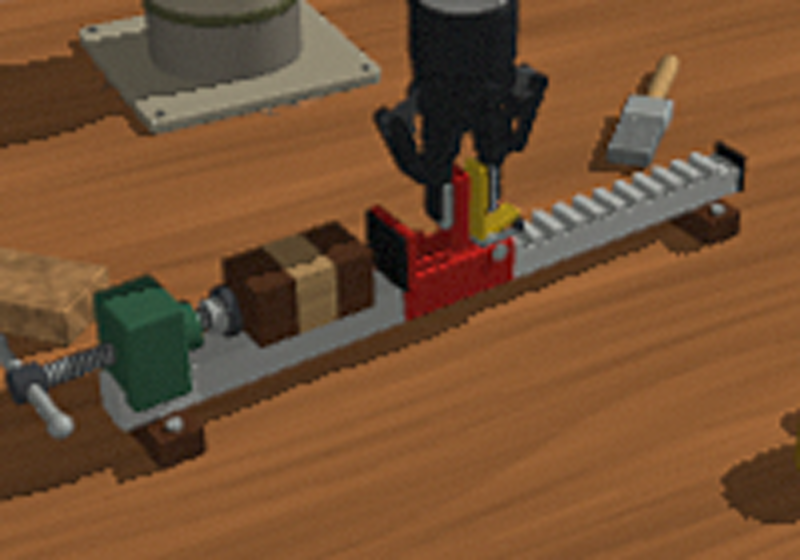

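>>> carry_out(
  deltas=[
    [-0.002, -0.03, 0, 0, -0.5],
    [-0.004, -0.07, 0, 0, -0.5],
    [-0.005, -0.1, 0, 0, -0.5],
    [-0.005, -0.12, 0, 0, -0.5],
    [-0.005, -0.12, 0, 0, -0.5],
  ],
)

```text
clock: 16.6
position: [0.4939, -0.018, 0.1062]
ee_rot: [-0.059, 0.998, -0.0, -0.0]
ft_force: [0.1, 0.4, 4.8]
grip_width: 0.374
grasp_force: 22.3
```

```bash
python3 -c "
from h import *
st()"
```

```text
t 16.6 s 0.0688 lat 0.0001 z 0.1062 Fs 0.4 Fl 0.1 Fz 4.8 w 31.8 g 22.3
```

The jaw at (450,250) follows with the lever squeezed against the post, and the gap to the block is still about 20 mm. I'll approach slowly.

>>> carry_out(
  deltas=[
    [0, -0.015, 0, 0, -0.5],
    [0, -0.03, 0, 0, -0.5],
    [0, -0.04, 0, 0, -0.5],
    [0, -0.05, 0, 0, -0.5],
    [-0.001, -0.06, 0, 0, -0.5],
    [-0.001, -0.06, 0, 0, -0.5],
  ],
)

```text
clock: 17.35
position: [0.4948, -0.0262, 0.1061]
ee_rot: [-0.06, 0.998, -0.0, -0.001]
ft_force: [-2.8, 2.3, 6.3]
grip_width: 0.368
grasp_force: 21.4
```

>>> carry_out(
  deltas=[
    [0, -0.01, 0, 0, -0.5],
    [0, -0.02, 0, 0, -0.5],
    [0, -0.02, 0, 0, -0.5],
  ],
)

```text
clock: 17.73
position: [0.4952, -0.0292, 0.1061]
ee_rot: [-0.06, 0.998, -0.0, -0.001]
ft_force: [-2.6, 3.1, 7.3]
grip_width: 0.37
grasp_force: 21.4
```

```bash
python3 -c "
from h import *
st()
c=camera('top');W=pts(c);g=c['img'].astype(int);S=(W[...,:2]-P0)@D;L=(W[...,:2]-P0)@EE;Z=W[...,2]
on=(abs(L)<.022)
b=on&(abs(Z-.1)<.006)&(S>-.108)&(S<.012)&(g[...,0]>g[...,2]+8)
print(b.sum(),np.percentile(S[b],[0,1,99,100]).round(4))
k=on&(abs(Z-.088)<.008)&(S>-.13)&(S<-.08)
print('pad',k.sum(),np.percentile(S[k],[0,2,98,100]).round(4))
"
```

```text
t 17.73 s 0.0575 lat 0.0002 z 0.1061 Fs 3.4 Fl -2.2 Fz 7.3 w 31.4 g 21.4
277 [-0.1015 -0.101  -0.0428 -0.042 ]
pad 80 [-0.1294 -0.1292 -0.085  -0.0824]
```

>>> carry_out(
  deltas=[
    [0, -0.007, 0, 0, -0.5],
    [0, -0.014, 0, 0, -0.5],
    [0, -0.014, 0, 0, -0.5],
  ],
)

```text
clock: 18.15
position: [0.4954, -0.0312, 0.1061]
ee_rot: [-0.06, 0.998, -0.0, -0.001]
ft_force: [-3.1, 3.1, 6.2]
grip_width: 0.368
grasp_force: 21.3
```

>>> carry_out(
  deltas=[
    [0, -0.007, 0, 0, -0.5],
    [0, -0.007, 0, 0, -0.5],
  ],
)

```text
clock: 18.4
position: [0.4955, -0.032, 0.1061]
ee_rot: [-0.06, 0.998, 0.0, -0.001]
ft_force: [-2.9, 4.4, 7.1]
grip_width: 0.368
grasp_force: 20.9
```

>>> carry_out(
  deltas=[
    [0, -0.007, 0, 0, -0.5],
    [0, -0.007, 0, 0, -0.5],
  ],
)

```text
clock: 18.65
position: [0.4956, -0.032, 0.1061]
ee_rot: [-0.06, 0.998, 0.001, -0.001]
ft_force: [-3.9, 7.8, 8.3]
grip_width: 0.368
grasp_force: 19.9
```

>>> carry_out(
  deltas=[
    [0, -0.004, 0, 0, -0.5],
    [0, -0.004, 0, 0, -0.5],
  ],
)

```text
clock: 18.9
position: [0.4955, -0.032, 0.1061]
ee_rot: [-0.061, 0.998, 0.001, -0.001]
ft_force: [-4.2, 9.8, 7.6]
grip_width: 0.368
grasp_force: 19.6
```

```bash
python3 -c "
from h import *
st()
c=camera('scene');st()
cv2.imwrite('pics/e.png',cv2.resize(c['img'][170:250,230:350],None,fx=6,fy=6,interpolation=cv2.INTER_CUBIC)[...,::-1])"
```

```text
t 18.9 s 0.0547 lat 0.0002 z 0.1061 Fs 10.2 Fl -3.1 Fz 7.6 w 31.3 g 19.6
t 18.95 s 0.0546 lat 0.0002 z 0.1061 Fs 10.2 Fl -2.9 Fz 8.7 w 31.3 g 19.6
```

View pics/e.png

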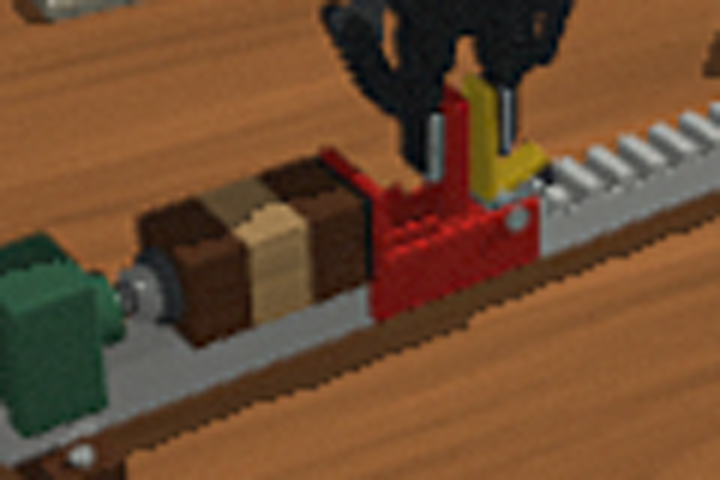

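The block is tight between the pad at (160,285) and the jaw at (370,220), and the force levels at 10 N with no further motion. Next I'll let the lever go.

>>> carry_out(
  deltas=[
    [0, 0.006, 0, 0, -0.5],
    [0, 0.006, 0, 0, 0.1],
    [0, 0.012, 0, 0, 0.4],
    [0, 0.03, 0, 0, 0.65],
    [0, 0.03, 0, 0, 0.65],
    [0, 0.03, 0, 0, 0.65],
  ],
)

```text
clock: 19.7
position: [0.4958, -0.0294, 0.1062]
ee_rot: [-0.06, 0.998, -0.0, -0.0]
ft_force: [0.1, 0.1, -0.1]
grip_width: 0.821
grasp_force: 0.0
```

```bash
cat >> h.py <<'E'
def lev():
    c=camera('scene');W=pts(c);g=c['img'].astype(int);S=(W[...,:2]-P0)@D;L=(W[...,:2]-P0)@EE;Z=W[...,2];on=abs(L)<.02
    red=(g[...,0]>110)&(g[...,1]<70)&(g[...,2]<70)&on
    yel=(g[...,0]>120)&(g[...,1]>100)&(g[...,2]<80)&on&(S>.02)
    for n,m in (('post',red&(Z>.108)&(Z<.14)),('plate',red&(Z>.085)&(Z<.106)&(S<.02)),('lev',yel&(Z>.11)),('levmid',yel&(Z>.09)&(Z<.11)),('levlow',yel&(Z<.08))):
        if m.sum(): print(n,m.sum(),np.percentile(S[m],[2,50,98]).round(4),Z[m].max().round(3))
    return c
E
python3 -c "
from h import *
st();c=lev()
cv2.imwrite('pics/f.png',cv2.resize(c['img'][160:240,250:370],None,fx=6,fy=6,interpolation=cv2.INTER_CUBIC)[...,::-1])"
```

```text
t 19.7 s 0.0573 lat 0.0007 z 0.1062 Fs 0.1 Fl 0.2 Fz -0.1 w 69.8 g 0.0
post 13 [0.0411 0.0471 0.0527] 0.128
plate 7 [-0.007  -0.0053 -0.0011] 0.105
lev 7 [0.0737 0.0752 0.076 ] 0.126
levmid 3 [0.0707 0.0722 0.0728] 0.097
levlow 166 [0.0741 0.1939 1.4365] 0.08
```

View pics/f.png

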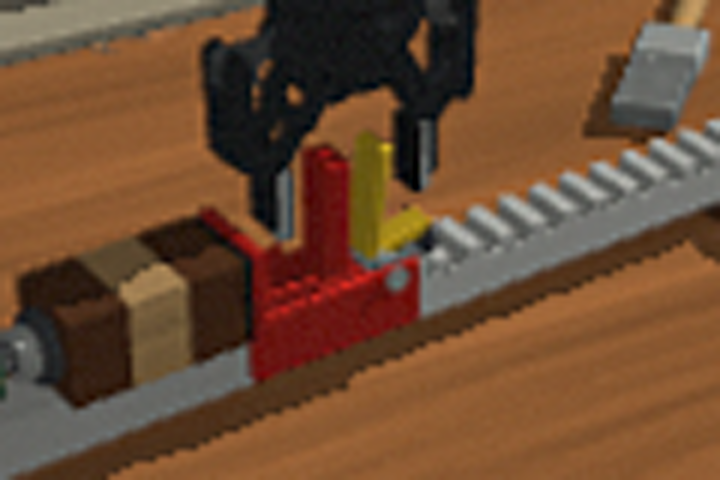

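The lever at (372,195) stands nearly upright, so the pawl is on a land. I'll draw the jaw back with the front finger, in small steps.

>>> carry_out(
  deltas=[
    [0, 0.04, 0, 0, 0.65],
    [0, 0.08, 0, 0, 0.65],
    [0, 0.1, 0, 0, 0.65],
    [0, 0.1, 0, 0, 0.65],
  ],
)

```text
clock: 20.25
position: [0.494, -0.014, 0.1062]
ee_rot: [-0.06, 0.998, -0.0, 0.0]
ft_force: [-1.0, 0.5, 0.4]
grip_width: 0.825
grasp_force: 0.0
```

>>> carry_out(
  deltas=[
    [0, 0.007, 0, 0, 0.65],
    [0, 0.014, 0, 0, 0.65],
    [0, 0.014, 0, 0, 0.65],
  ],
)

```text
clock: 20.62
position: [0.4938, -0.0126, 0.1061]
ee_rot: [-0.06, 0.998, -0.0, 0.0]
ft_force: [0.1, -1.9, -0.9]
grip_width: 0.824
grasp_force: 1.0
```

```bash
python3 -c "
from h import *
st();c=lev()"
```

```text
t 20.62 s 0.0741 lat 0.0006 z 0.1061 Fs -1.9 Fl -0.1 Fz -0.9 w 70.0 g 1.0
post 11 [0.0416 0.0499 0.0539] 0.128
plate 5 [-0.0061 -0.0035 -0.0026] 0.105
lev 5 [0.0754 0.0761 0.0772] 0.126
levmid 4 [0.072  0.0736 0.0775] 0.108
levlow 148 [0.073  1.0869 1.4368] 0.077
```

Just touching. I'll draw it back in 1 mm steps and watch the force.

>>> carry_out(
  deltas=[
    [0, 0.007, 0, 0, 0.65],
    [0, 0.007, 0, 0, 0.65],
  ],
)

```text
clock: 20.92
position: [0.4938, -0.0125, 0.1061]
ee_rot: [-0.059, 0.998, -0.001, 0.0]
ft_force: [1.8, -6.2, -1.4]
grip_width: 0.824
grasp_force: 3.1
```

>>> carry_out(
  deltas=[
    [0, 0.007, 0, 0, 0.65],
    [0, 0.007, 0, 0, 0.65],
  ],
)

```text
clock: 21.18
position: [0.4937, -0.0118, 0.1061]
ee_rot: [-0.059, 0.998, -0.001, 0.0]
ft_force: [2.0, -7.5, -1.4]
grip_width: 0.825
grasp_force: 3.8
```

>>> carry_out(
  deltas=[
    [0, 0.007, 0, 0, 0.65],
    [0, 0.007, 0, 0, 0.65],
  ],
)

```text
clock: 21.42
position: [0.4936, -0.0108, 0.1061]
ee_rot: [-0.059, 0.998, -0.001, 0.0]
ft_force: [1.5, -7.0, -1.4]
grip_width: 0.823
grasp_force: 3.9
```

```bash
python3 -c "
from h import *
st();c=lev()"
```

```text
t 21.43 s 0.0759 lat 0.0007 z 0.1061 Fs -7.1 Fl 0.7 Fz -1.4 w 70.0 g 3.9
post 10 [0.0452 0.052  0.0574] 0.127
plate 5 [-0.0047 -0.0011  0.0006] 0.105
lev 3 [0.0743 0.0749 0.0767] 0.117
levmid 4 [0.0751 0.0774 0.0787] 0.104
levlow 152 [0.0732 0.8344 1.4299] 0.077
```

>>> carry_out(
  deltas=[
    [0, 0.007, 0, 0, 0.65],
    [0, 0.007, 0, 0, 0.65],
  ],
)

```text
clock: 21.72
position: [0.4935, -0.0099, 0.1061]
ee_rot: [-0.059, 0.998, -0.001, 0.0]
ft_force: [1.9, -7.7, -0.5]
grip_width: 0.824
grasp_force: 3.9
```

>>> carry_out(
  deltas=[
    [0, 0.007, 0, 0, 0.65],
    [0, 0.007, 0, 0, 0.65],
  ],
)

```text
clock: 21.98
position: [0.4934, -0.0087, 0.1061]
ee_rot: [-0.059, 0.998, -0.001, 0.0]
ft_force: [2.3, -7.7, -2.1]
grip_width: 0.827
grasp_force: 3.9
```

>>> carry_out(
  deltas=[
    [0, 0.007, 0, 0, 0.65],
    [0, 0.007, 0, 0, 0.65],
  ],
)

```text
clock: 22.22
position: [0.4933, -0.0077, 0.1061]
ee_rot: [-0.059, 0.998, -0.001, 0.0]
ft_force: [2.0, -6.8, -2.3]
grip_width: 0.83
grasp_force: 3.9
```

>>> carry_out(
  deltas=[
    [0, 0.007, 0, 0, 0.65],
    [0, 0.007, 0, 0, 0.65],
  ],
)

```text
clock: 22.48
position: [0.4931, -0.0067, 0.1061]
ee_rot: [-0.059, 0.998, -0.001, 0.0]
ft_force: [2.1, -8.3, -1.4]
grip_width: 0.824
grasp_force: 3.9
```

>>> carry_out(
  deltas=[
    [0, 0.007, 0, 0, 0.65],
    [0, 0.007, 0, 0, 0.65],
  ],
)

```text
clock: 22.72
position: [0.493, -0.0056, 0.1061]
ee_rot: [-0.059, 0.998, -0.001, 0.0]
ft_force: [2.0, -6.7, -3.4]
grip_width: 0.827
grasp_force: 3.7
```

```bash
python3 -c "
from h import *
st();c=lev()"
```

```text
t 22.73 s 0.0812 lat 0.0007 z 0.1061 Fs -6.9 Fl 1.2 Fz -3.4 w 70.3 g 3.7
post 9 [0.05   0.0545 0.0612] 0.128
plate 8 [0.0007 0.0047 0.0062] 0.104
lev 5 [0.0816 0.0841 0.0843] 0.125
levmid 4 [0.0798 0.0817 0.0851] 0.11
levlow 153 [0.0809 0.2412 1.4387] 0.077
```

>>> carry_out(
  deltas=[
    [0, 0.007, 0, 0, 0.65],
    [0, 0.007, 0, 0, 0.65],
  ],
)

```text
clock: 23.02
position: [0.4929, -0.0044, 0.1061]
ee_rot: [-0.059, 0.998, -0.001, 0.0]
ft_force: [2.9, -5.7, -1.4]
grip_width: 0.825
grasp_force: 3.5
```

>>> carry_out(
  deltas=[
    [0, 0.007, 0, 0, 0.65],
    [0, 0.007, 0, 0, 0.65],
  ],
)

```text
clock: 23.28
position: [0.4925, -0.0016, 0.1062]
ee_rot: [-0.06, 0.998, 0.0, -0.0]
ft_force: [0.7, 0.9, -0.4]
grip_width: 0.821
grasp_force: 0.0
```

>>> carry_out(
  deltas=[
    [0, 0.006, 0, 0, 0.65],
    [0, 0.006, 0, 0, 0.65],
  ],
)

```text
clock: 23.52
position: [0.4924, -0.0009, 0.1061]
ee_rot: [-0.06, 0.998, -0.0, 0.0]
ft_force: [1.1, -2.2, 0.1]
grip_width: 0.827
grasp_force: 0.8
```

The force vanished at s of about 0.085, so the pawl has probably dropped. Checking the lever.

```bash
python3 -c "
from h import *
st();c=lev()
cv2.imwrite('pics/g.png',cv2.resize(c['img'][160:240,250:370],None,fx=6,fy=6,interpolation=cv2.INTER_CUBIC)[...,::-1])"
```

```text
t 23.52 s 0.086 lat 0.0006 z 0.1061 Fs -2.3 Fl 0.8 Fz 0.1 w 70.3 g 0.8
post 11 [0.0557 0.0624 0.0659] 0.127
plate 5 [0.0065 0.0077 0.0081] 0.105
lev 8 [0.094  0.0981 0.1016] 0.124
levmid 8 [0.0885 0.093  0.0983] 0.108
levlow 158 [0.0855 0.2274 1.4355] 0.076
```

View pics/g.png

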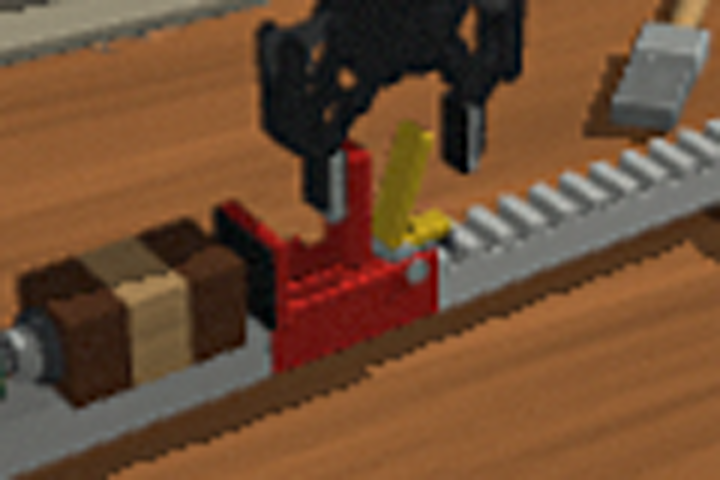

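The lever at (405,185) now leans fully back, so the pawl is in a notch. The gap to the block is about 12 mm, and the block still sits on the pad. I'll back the finger off and rise clear.

>>> carry_out(
  deltas=[
    [0, -0.025, 0, 0, 0.65],
    [0, -0.035, 0, 0, 0.65],
    [0, -0.035, -0.1, 0, 0.65],
    [0, -0.035, -0.35, 0, 0.65],
    [0, -0.035, -0.7, 0, 0.65],
    [0, -0.035, -0.9, 0, 0.65],
    [0, -0.035, -0.9, 0, 0.65],
  ],
)

```text
clock: 24.45
position: [0.4943, -0.0057, 0.2444]
ee_rot: [-0.06, 0.998, -0.001, 0.002]
ft_force: [-0.3, -0.4, -0.2]
grip_width: 0.823
grasp_force: 0.0
```

```bash
python3 -c "
from h import *
st();c=lev()
W=pts(c);m=outline_of('block',c)[0]['region'];P=W[m];P=P[P[:,2]>.07];S=(P[:,:2]-P0)@D
print(np.nanpercentile(S,[2,98]))
print(ticket.hand_in())"
```

```text
t 24.45 s 0.081 lat 0.0019 z 0.2444 Fs -0.4 Fl -0.3 Fz -0.2 w 70.0 g 0.0
post 27 [0.0522 0.06   0.0674] 0.128
plate 17 [0.0041 0.0067 0.0117] 0.106
lev 12 [0.0953 0.0986 0.1027] 0.126
levmid 6 [0.0912 0.0934 0.0985] 0.109
levlow 164 [0.0866 0.2057 1.4355] 0.077
[-0.10265057 -0.01418309]
the job is handed in; nothing more can be done
None
```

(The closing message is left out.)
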